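# Pack the painted tumblers on the carrying tray and book it out

## Robot

A 6-joint arm with a two-finger parallel gripper is mounted at the origin on the work surface. World frame = base frame: x ahead of the robot, y to its left, z up, the work surface at z = 0. Lengths are in mm, angles in degrees, forces in N, time in s.
With the tool pointing down it reaches from about 325 to 1000 mm from the base axis. Payload 5.1 kg.
Tool frame: the origin (TCP) lies midway between the tips of the shut fingers; the grasp point (between the pads) lies 19 mm behind it; z points along the fingers, y is the direction in which the jaws open and shut (so a half turn about z gives the same grasp; the last joint's range is limited). The gripper opens to 85 mm and grips with 20 to 120 N. Pads are 22 mm wide; open, the fingers measure 114 mm over their backs; the gripper's body (76 mm by 85 mm) begins 54 mm behind the grasp point. The pads swing forward as they close: fully open they stand 13 mm farther back than shut.
Start: joints at [-4.733, 7.093, 94.555, -0, 78.352, -4.733], TCP at [649.988, -0.028, 231.322] pointing down, gripper open.
Joint ranges: [-149.61, 149.61], [-58.7, 133.49], [1.44, 155.28], [-77.14, 257.14], [18.33, 153.61], [-166.67, 166.67]. Speed limits (degrees/s): [147.25, 147.25, 180, 180, 180, 180].

## Interface

Orientations are given as [roll, pitch, yaw] about the fixed x, y, z axes, in that order (R = Rz(yaw) Ry(pitch) Rx(roll)).
In Python, from workcell import ctrl gives the robot as it stands. Calls block until the motion is done:
- ctrl.move_ptp(position, orientation): joint-space move of the TCP to a pose.
- ctrl.move_straight(position, max_speed=150, rotation=None, f_stop=None): straight line of the TCP; rotation=None keeps the orientation; max_speed is the mean speed in mm/s. With f_stop (N) it stops when the force on the tool has changed by that much, and returns True; else False.
- ctrl.move_j(angles): joint-space move.
- ctrl.command_gripper(opening, grasp_force=None): finger opening in mm; grasp_force is the grip in N (None keeps the last); returns when the fingers have stopped.
- ctrl.dwell(seconds).
- ctrl.inverse_kinematics(position, orientation): joint angles nearest the present ones, or None.
- ctrl.state(): the state.
- ctrl.camera(name): name is "scene" or "side" or "wrist"; returns a dict with "pixels" (384x512x3 uint8, red, green, blue), "fovy" (degrees; the focal length in pixels is half the picture's height over the tangent of half this angle, whatever the lens; pixels are square), "cx", "cy" (the principal point, pixels), "pose" (4x4, takes a point from camera to world coordinates). Camera axes: x right, y up, looking along -z (the intrinsics and any distortion apply to the point x, -y, -z); pixel columns grow to the right and rows downward; lengths in mm; the calibration is good to about 2 mm. A picture is of the moment at which its call begins. There is no depth.
A pose or a line that the arm cannot do raises ctrl.MotionError and nothing moves.
- ctrl.hand_in(): hands the job in, once; it reports no verdict.
The state is a dict: "t": time; "joint_pos": joint angles; "dq": joint speeds; "joint_torque": joint torques, N m; "tcp_pos": TCP position; "tcp_rot": TCP orientation; "wrist_force": force on the tool from outside, world axes, zero at the start; "torque": the same for the moment, N m; "opening": finger opening in mm.
Only numpy, scipy, OpenCV 4.12 (cv2) and the standard library are available. Lean on these libraries where they do the work, as an engineer would, in place of code of your own. Each camera call takes 0.05 s, during which the arm holds its last target.

## Task

Pull the carrying tray's lock grip fully out to its open stop, then stand all the painted tumblers upright on the tray, one on each round mark, in a row without gaps that starts at the label end, and only then push the lock grip fully home. With the row locked in, take the scanner, hold it steady over the tray's label for about two seconds so that its window looks down at the label from roughly a hand's breadth or less (without laying it on the label), and lay it back on its pad, window down. Leave everything else on the table as it stands.

Things in the scene. Friction and masses are not known exactly. Their poses are not given: they have to be found in the camera images.
- cup1: Painted white ceramic tumbler without a handle, open at the top, 75 mm high, 54 mm across the foot, 64 mm across the rim, dark band at the foot, a yellow flower on two sides; 0.14 to 0.28 kg. Origin: centre of its underside, z up. Three or four of these tumblers are present; absent ones read None from the start.
- cup2: Painted white ceramic tumbler without a handle, open at the top, 75 mm high, 54 mm across the foot, 64 mm across the rim, dark band at the foot, a yellow flower on two sides; 0.14 to 0.28 kg. Origin: centre of its underside, z up. Three or four of these tumblers are present; absent ones read None from the start.
- cup3: Painted white ceramic tumbler without a handle, open at the top, 75 mm high, 54 mm across the foot, 64 mm across the rim, dark band at the foot, a yellow flower on two sides; 0.14 to 0.28 kg. Origin: centre of its underside, z up. Three or four of these tumblers are present; absent ones read None from the start.
- cup4: Painted white ceramic tumbler without a handle, open at the top, 75 mm high, 54 mm across the foot, 64 mm across the rim, dark band at the foot, a yellow flower on two sides; 0.14 to 0.28 kg. Origin: centre of its underside, z up. Three or four of these tumblers are present; absent ones read None from the start.
- tray: Fixed wooden tray, deck top 20 mm above the table, reaching from x -90 to +45 mm and y -250 to +250 mm. Origin: on the table, below the middle of the row of seats; x across the tray, away from the robot; y along it to the left; z up. A back rail stands behind the row: face at x +31 mm, 22 mm high above the deck, 320 mm long.
- lock (a joint): Slide of the tray's steel retaining bar with its black grip, along tray x, friction 3 N: 0 = fully home, away from the robot (locked); 0.040 m = fully out, towards the robot (open). The bar runs before the whole row, 14 to 26 mm above the deck, 10 mm thick; its face to the cups is at tray x -31 mm locked, -71 mm open.
- lock_grip (a point): Centre of the top of the black lock grip, at the left end of the bar (tray y = +205 mm). The grip is a block 20 mm along the tray's x, 24 mm along its y, its top 53 mm above the deck, free from 13 mm above the deck upwards; moves with the bar.
- label (a point): Centre of the white label with dark bars, 50 x 50 mm, lying flat on the deck at the right end of the tray (tray y = -205 mm), 20 mm above the table.
- scanner: Grey hand scanner. Handle 26 mm wide (y), x -80 to +45 mm, z 6 to 36 mm; head at the front, x +45 to +85 mm, 56 mm wide, z 0 to 36 mm. The window, in the head's underside at x +65 mm, y 0, z 0, looks straight down (-z) and reads from 25 to 125 mm away. Origin: level with its underside, near the handle's middle; x towards the head, z up. 0.16 kg.
- pad: Thin fixed cork pad on which the scanner lives, 210 x 120 x 5 mm, on the left or the right of the table. Origin: centre of its underside, x along its length.
- jar: Bystander: small lidded jar, 44 mm across, 62 mm high, standing among the tumblers. Origin: centre of its underside.
- mug: Bystander: blue mug with a handle, 82 mm across, 95 mm high.
- bowl: Bystander: white bowl, 130 mm across.
- bottle: Bystander: amber bottle, 60 mm across, 160 mm high.
- brush: Bystander: hand brush lying behind the tray, 180 mm long.
- saucer: Bystander: white saucer, 100 mm across.
- seat1 (a point): Centre of the round dark-wood seat mark, 56 mm across, flat on the deck, nearest the label; 20 mm above the table. The marks are 76 mm apart in a line along the tray's y, at tray y = -114 mm.
- seat2 (a point): Centre of the round dark-wood seat mark, 56 mm across, flat on the deck, second from the label; 20 mm above the table. The marks are 76 mm apart in a line along the tray's y, at tray y = -38 mm.
- seat3 (a point): Centre of the round dark-wood seat mark, 56 mm across, flat on the deck, third from the label; 20 mm above the table. The marks are 76 mm apart in a line along the tray's y, at tray y = 38 mm.
- seat4 (a point): Centre of the round dark-wood seat mark, 56 mm across, flat on the deck, nearest the lock grip; 20 mm above the table. The marks are 76 mm apart in a line along the tray's y, at tray y = 114 mm.

How it is judged (in metres and radians):
On the way, in this order (a step that is already met when the one before it is completed fails the run):
1. the lock grip is pulled out to its open stop (value of joint lock above 0.036 m), for 0.2 s.
2. all tumblers stand released in a gapless row on the marks from the label end, with the lock still open ((distance between cup1 and seat1 below 0.012 m or distance between cup1 and seat2 below 0.012 m or distance between cup1 and seat3 below 0.012 m or distance between cup1 and seat4 below 0.012 m) and (distance between cup2 and seat1 below 0.012 m or distance between cup2 and seat2 below 0.012 m or distance between cup2 and seat3 below 0.012 m or distance between cup2 and seat4 below 0.012 m) and (distance between cup3 and seat1 below 0.012 m or distance between cup3 and seat2 below 0.012 m or distance between cup3 and seat3 below 0.012 m or distance between cup3 and seat4 below 0.012 m) and (distance between cup4 and seat1 below 0.012 m or distance between cup4 and seat2 below 0.012 m or distance between cup4 and seat3 below 0.012 m or distance between cup4 and seat4 below 0.012 m) and angle between each of cup1, cup2, cup3, cup4's own z axis and vertical below 0.1 rad and distance between any of cup1, cup2, cup3, cup4 and seat1 below 0.012 m and (distance between any of cup1, cup2, cup3, cup4 and seat2 below 0.012 m or not (distance between any of cup1, cup2, cup3, cup4 and seat3 below 0.012 m)) and (distance between any of cup1, cup2, cup3, cup4 and seat3 below 0.012 m or not (distance between any of cup1, cup2, cup3, cup4 and seat4 below 0.012 m)) and contact force between each of cup1, cup2, cup3, cup4 and the fingers below 0.1 N and linear speed of each of cup1, cup2, cup3, cup4 below 0.02 m/s and value of joint lock above 0.036 m), for 0.3 s.
3. the lock grip is pushed fully home with the row in place (value of joint lock below 0.004 m and (distance between cup1 and seat1 below 0.012 m or distance between cup1 and seat2 below 0.012 m or distance between cup1 and seat3 below 0.012 m or distance between cup1 and seat4 below 0.012 m) and (distance between cup2 and seat1 below 0.012 m or distance between cup2 and seat2 below 0.012 m or distance between cup2 and seat3 below 0.012 m or distance between cup2 and seat4 below 0.012 m) and (distance between cup3 and seat1 below 0.012 m or distance between cup3 and seat2 below 0.012 m or distance between cup3 and seat3 below 0.012 m or distance between cup3 and seat4 below 0.012 m) and (distance between cup4 and seat1 below 0.012 m or distance between cup4 and seat2 below 0.012 m or distance between cup4 and seat3 below 0.012 m or distance between cup4 and seat4 below 0.012 m) and angle between each of cup1, cup2, cup3, cup4's own z axis and vertical below 0.1 rad and distance between any of cup1, cup2, cup3, cup4 and seat1 below 0.012 m and (distance between any of cup1, cup2, cup3, cup4 and seat2 below 0.012 m or not (distance between any of cup1, cup2, cup3, cup4 and seat3 below 0.012 m)) and (distance between any of cup1, cup2, cup3, cup4 and seat3 below 0.012 m or not (distance between any of cup1, cup2, cup3, cup4 and seat4 below 0.012 m))), for 0.2 s.
4. the held scanner looks down at the label, steady for a second (x of label in the frame of scanner between 0.047 and 0.083 m and y of label in the frame of scanner between -0.018 and 0.018 m and z of label in the frame of scanner between -0.125 and -0.025 m and angle between scanner's own z axis and vertical below 0.25 rad and linear speed of scanner below 0.02 m/s and contact force between scanner and the fingers above 0.5 N), for 1 s.
At the end, for the whole second after the job is handed in: Tumblers upright (0.1 rad), at rest, each within 12 mm of a seat mark, marks filled from the label end without a gap; lock home within 4 mm; scanner flat and still on its pad, window down, its origin within 60 mm (along) and 45 mm (across) of the pad's centre (all of step 3 and linear speed of each of cup1, cup2, cup3, cup4, scanner below 0.02 m/s and x of scanner in the frame of pad between -0.06 and 0.06 m and y of scanner in the frame of pad between -0.045 and 0.045 m and z of scanner in the frame of pad between 0 and 0.012 m and angle between scanner's own z axis and vertical below 0.12 rad); the robot touches nothing.
It fails at once if a bystander (jar, mug, bowl, bottle, brush, saucer) is pushed more than 50 mm away (distance of any of jar, mug, bowl, bottle, brush, saucer from where it was at the start of the episode above 0.05 m).
It fails at once if the jar, mug, bowl, bottle or saucer is knocked over (angle between any of jar, mug, bowl, bottle, saucer's own z axis and vertical above 0.6 rad).
Of cup1, cup2, cup3, cup4 only 3 to 4 are there at a start; the rules pass over those that are not, and their reading is None.
At some moment in a run one of cup1, cup2, cup3, cup4, scanner may be knocked a few centimetres aside while the robot is not near it.
It also fails if it takes over 208 s, if anything falls off the work surface, if the arm or the gripper's body presses on something with over 40 N, if the wrist force passes 120 N, or if a joint passes its speed limit or range.

## Working session

There is one attempt and no reset: what is moved stays moved. The work goes in short steps, each a Python script; the robot and the scene stay as the last script left them, time stands still between calls to the robot, and variables do not carry over. Pictures are saved under pics/ and viewed, and the job is handed in when it is done.

```bash
ls; mkdir -p pics; python3 - <<'E'
from workcell import ctrl
import cv2,numpy as np
s=ctrl.state();print(s)
for n in ["scene","side","wrist"]:
    c=ctrl.camera(n);print(n,{k:(v if k!="pixels" else v.shape) for k,v in c.items()})
    cv2.imwrite(f"pics/{n}0.png",c["pixels"][:,:,::-1])
E
```

```text
pics
{'t': 0.0, 'joint_pos': array([-4.73170272e+00,  7.13400978e+00,  9.46343741e+01, -5.93228534e-04,
        7.83523314e+01, -4.73257091e+00]), 'dq': array([ 0.07353924,  0.00918612, -0.07845302,  0.08962644, -0.02370963,
        0.03473917]), 'joint_torque': array([ 3.96925461e-04, -4.23608243e+01, -3.65454090e+01,  2.94756808e-05,
        6.89593100e-03,  2.82237529e-06]), 'tcp_pos': array([6.49383904e+02, 2.96600448e-02, 2.30044206e+02]), 'tcp_rot': array([-1.79879648e+02, -9.38083646e-03,  9.00009787e+01]), 'wrist_force': array([ 0.33729839, -0.29139837, -0.69518186]), 'torque': array([ 0.00336894, -0.02753889, -0.00536559]), 'opening': 85.27165162029904}
scene {'pixels': (384, 512, 3), 'fovy': 57.62546982547573, 'cx': 252.44723745216342, 'cy': 189.28462407156812, 'pose': array([[ 4.13556354e-01, -7.71780277e-01,  4.83038659e-01,
         1.19585269e+03],
       [ 9.10477049e-01,  3.49601444e-01, -2.20930701e-01,
        -2.94467113e+02],
       [ 1.63894476e-03,  5.31162908e-01,  8.47268127e-01,
         1.15849268e+03],
       [ 0.00000000e+00,  0.00000000e+00,  0.00000000e+
[... 253 characters left out ...]
18e-01,  7.10023202e-01, -6.88588535e-01,
        -1.05668492e+03],
       [-2.07361049e-02,  6.93817479e-01,  7.19852290e-01,
         1.14432509e+03],
       [ 0.00000000e+00,  0.00000000e+00,  0.00000000e+00,
         1.00000000e+00]])}
wrist {'pixels': (384, 512, 3), 'fovy': 68.56134804966052, 'cx': 254.57370864834388, 'cy': 192.45025450775674, 'pose': array([[ 9.99999731e-01, -6.93009554e-05,  7.29686774e-04,
         6.49863050e+02],
       [-1.49482781e-04,  9.55315354e-01,  2.95588484e-01,
         7.62581611e+01],
       [-7.17565543e-04, -2.95588514e-01,  9.55315087e-01,
         3.72117530e+02],
       [ 0.00000000e+00,  0.00000000e+00,  0.00000000e+00,
         1.00000000e+00]])}
```

View pics/scene0.png

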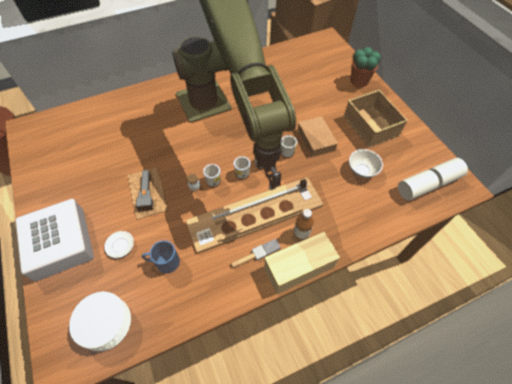

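View pics/side0.png

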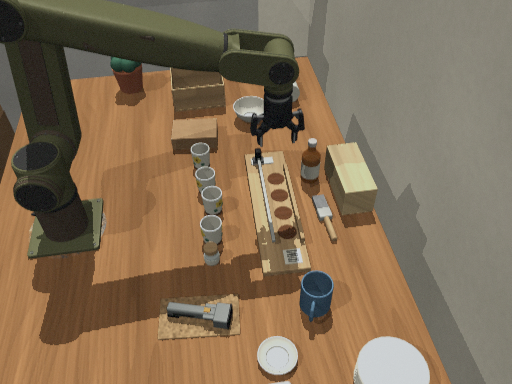

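View pics/wrist0.png

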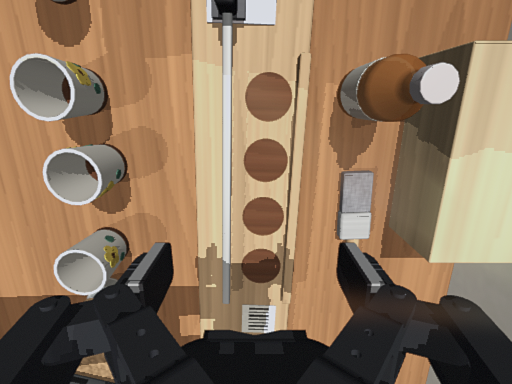

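```bash
cat > h.py <<'E'
import numpy as np,cv2
from workcell import ctrl
def K(c):
    f=192/np.tan(np.radians(c["fovy"]/2));return f
def ray(c,u,v):
    f=K(c);d=np.array([(u-c["cx"])/f,-(v-c["cy"])/f,-1.]);P=np.array(c["pose"]);return P[:3,3],P[:3,:3]@d
def onz(c,u,v,z):
    o,d=ray(c,u,v);return (o+d*(z-o[2])/d[2])[:2].round(1)
def proj(c,p):
    P=np.array(c["pose"]);q=P[:3,:3].T@(np.array(p,float)-P[:3,3]);f=K(c)
    return np.array([c["cx"]+f*q[0]/-q[2],c["cy"]-f*q[1]/-q[2]])
def snap(n,name,crop=None,s=2):
    c=ctrl.camera(n);im=c["pixels"][:,:,::-1].copy()
    if crop: x0,y0,x1,y1=crop;im=im[y0:y1,x0:x1]
    im=cv2.resize(im,None,fx=s,fy=s,interpolation=cv2.INTER_CUBIC);cv2.imwrite(f"pics/{name}.png",im);return c
E
python3 - <<'E'
from h import *
import pickle
C={n:ctrl.camera(n) for n in ["scene","side","wrist"]};pickle.dump(C,open("c0.pkl","wb"))
for n,(x0,y0,x1,y1),s in [("scene",(110,110,340,290),3),("side",(140,110,340,370),2.3)]:
    im=C[n]["pixels"][y0:y1,x0:x1,::-1];cv2.imwrite(f"pics/{n}0z.png",cv2.resize(im,None,fx=s,fy=s,interpolation=cv2.INTER_CUBIC))
w=C["wrist"]
for u,v in [(269,97),(266,160),(264,216),(261,266)]: print("seat w",onz(w,u,v,20))
print("label w",onz(w,258,319,20),"grip top",onz(w,230,10,73))
E
```

```text
seat w [667.2  85.6]
seat w [664.5  10.1]
seat w [662.7 -66.1]
seat w [ 659.2 -142.7]
label w [ 655.2 -234.6] grip top [627.3 160.7]
```

View pics/scene0z.png

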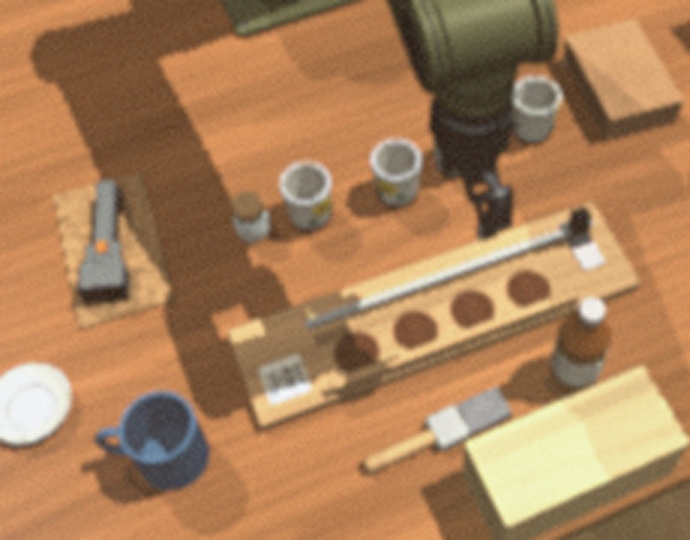

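View pics/side0z.png

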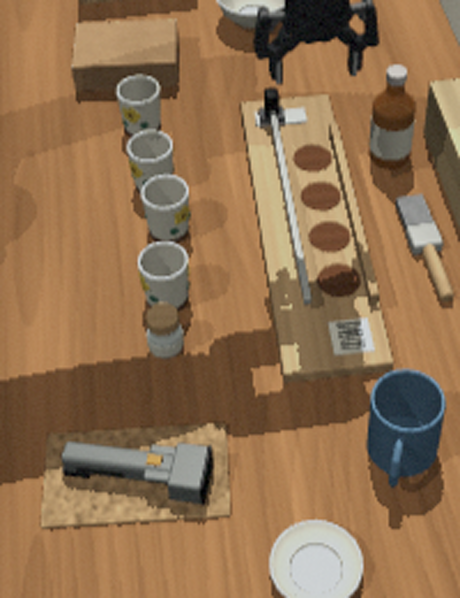

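```bash
python3 - <<'E'
from h import *
import pickle
ctrl.move_ptp([560,-10,430],[180,0,90])
c=snap("wrist","w1",s=1.5);pickle.dump(c,open("c1.pkl","wb"));print(ctrl.state()["t"],ctrl.state()["tcp_pos"])
c=snap("side","s1",(140,110,340,370),2.3);pickle.dump(c,open("cs1.pkl","wb"))
E
```

```text
1.225 [559.92497758  -9.96094284 426.80734452]
```

View pics/w1.png

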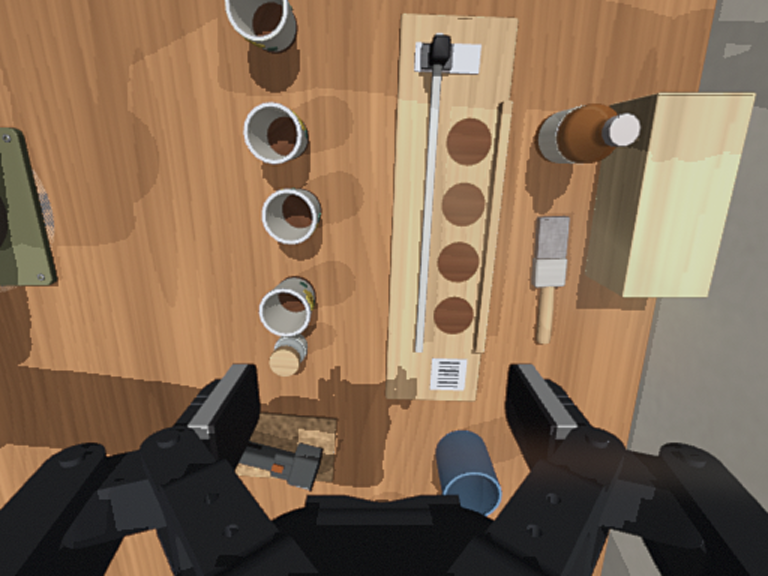

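View pics/s1.png

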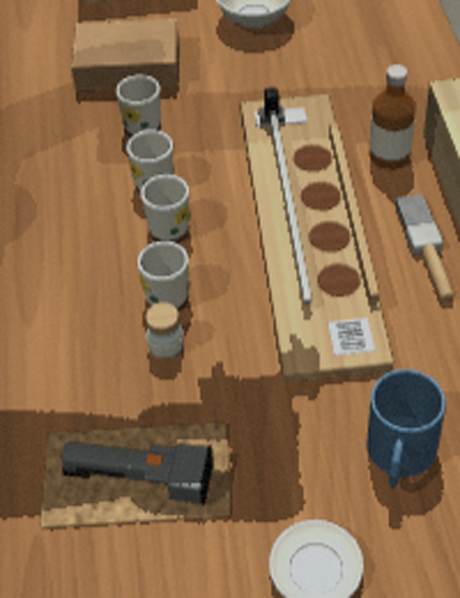

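```bash
python3 - <<'E'
from h import *
import pickle
w=pickle.load(open("c1.pkl","rb"));s=pickle.load(open("cs1.pkl","rb"))
for n,z,pw,ps in [("A",75,(258,8),(139,90)),("B",75,(274,132),(150,145)),("C",75,(291,216),(166,192)),("D",75,(286,313),(163,260)),("jar",62,(285,361),(163,317)),
 ("griptop",73,(441,44),(271,95)),("label",20,(449,374),(351,336)),("s4",20,(469,141),(313,157)),("s3",20,(463,204),(321,195)),("s2",20,(458,262),(329,237)),("s1",20,(454,315),(339,279)),("barend",46,(420,349),(306,297)),("scanfront",41,(310,447),None),("bottlecap",160,(622,130),(397,73)),
 ("padBL",5,None,(42,523)),("padBR",5,None,(229,519)),("padTL",5,None,(50,433)),("padTR",5,None,(228,426)),
 ("handleback",41,None,(64,444)),("handlebackR",41,None,(64,470)),("headtopL",41,None,(172,446)),("headtopBL",41,None,(170,487)),("headFR",41,None,(212,447)),("headFB",41,None,(205,490))]:
    print(n, onz(w,pw[0]/1.5,pw[1]/1.5,z) if pw else "", onz(s,140+ps[0]/2.3,110+ps[1]/2.3,z) if ps else "")
E
```

```text
A [433.7 212.1] [431.7 208.4]
B [441.1  93.6] [437.8  89.7]
C [453.9   1.8] [451.3  -4.2]
D [ 440.  -118.6] [ 436.6 -121.9]
jar [ 430.9 -191.4] [ 428.3 -201.2]
griptop [621.5 180. ] [618.9 167.1]
label [ 657.1 -233.4] [ 654.4 -235.4]
s4 [666.7  86.2] [665.9  84.3]
s3 [663.7   9.9] [663.1   8.3]
s2 [661.3 -66.4] [659.  -70.1]
s1 [ 659.8 -142. ] [ 657.8 -143.6]
barend [ 611.4 -181.4] [ 606.6 -186.4]
scanfront [ 453.1 -342.9] 
bottlecap [778.1  90.6] [778.4  83.2]
padBL  [ 270.3 -419.5]
padBR  [ 474.2 -447.3]
padTL  [ 281.5 -305.3]
padTR  [ 488.6 -329.4]
handleback  [ 301.8 -346.1]
handlebackR  [ 300.8 -379.3]
headtopL  [ 421.6 -368.1]
headtopBL  [ 414.5 -418.8]
headFR  [ 465.7 -376.5]
headFB  [ 451.8 -428.4]
```

```bash
cat >> h.py <<'E'
YT=-1.8
TC=np.array([662.5,-28.5])
def tr(x,y):
    a=np.radians(YT);R=np.array([[np.cos(a),-np.sin(a)],[np.sin(a),np.cos(a)]]);return TC+R@np.array([x,y])
DT=[180,0,90+YT]
E
python3 - <<'E'
from h import *
p=tr(-47,205);print(p)
ctrl.command_gripper(60,40)
ctrl.move_ptp([*p,130],DT)
ctrl.move_straight([*p,46],100,f_stop=15)
ctrl.command_gripper(10,40)
print(ctrl.state()["opening"],ctrl.state()["tcp_pos"],ctrl.state()["t"])
snap("side","s2",(140,110,340,370),2.3)
E
```

```text
[621.96239727 177.87515055]
18.953794341029113 [622.22200156 177.95407831  46.82576885] 4.4333
```

View pics/s2.png

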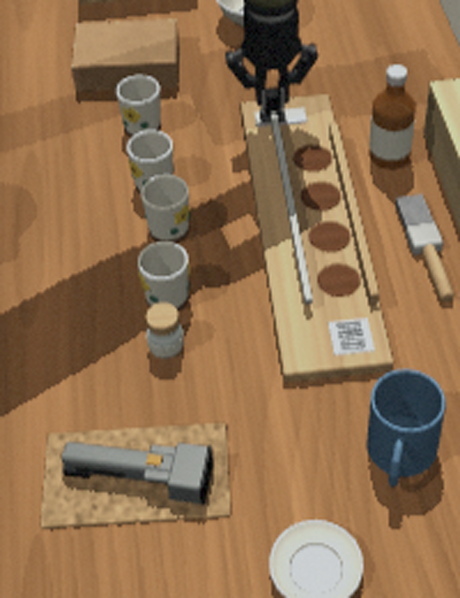

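```bash
python3 - <<'E'
from h import *
s0=ctrl.state()["tcp_pos"]
p=tr(-47-44,205)
r=ctrl.move_straight([*p,46],60,f_stop=25)
ctrl.dwell(0.4)
s=ctrl.state();print(r,s["tcp_pos"]-s0,s["wrist_force"],s["opening"])
ctrl.command_gripper(50)
q=s["tcp_pos"]
ctrl.move_straight([q[0],q[1],160],200)
ctrl.move_ptp([560,-10,430],[180,0,90])
snap("wrist","w3",s=1.5);snap("side","s3",(140,110,340,370),2.3);print(ctrl.state()["t"])
E
```

```text
True [-29.82613554   1.00024396   0.0669756 ] [ 2.87835469  0.47442544 -0.76335333] 19.357347773264358
7.9083
```

View pics/w3.png

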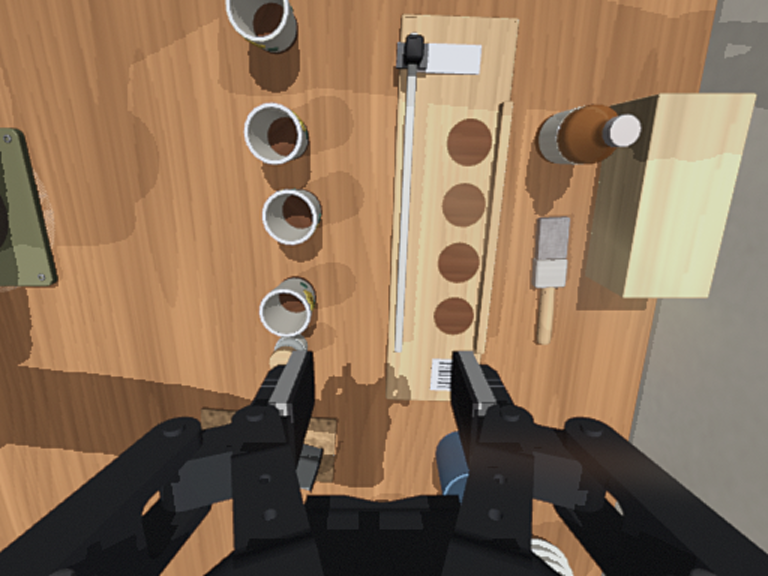

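View pics/s3.png

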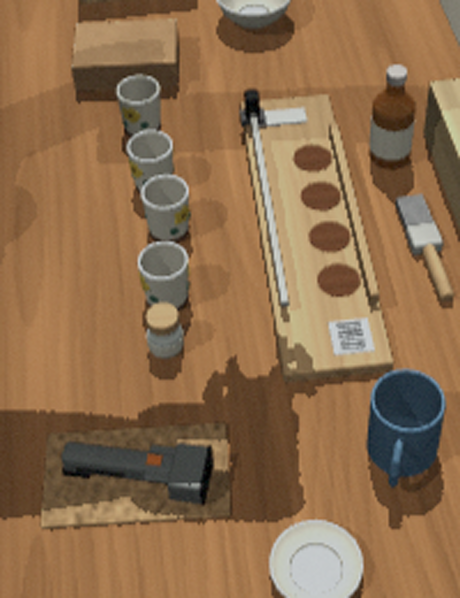

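```bash
python3 - <<'E'
from h import *
p=tr(-77,205)
ctrl.command_gripper(50,40)
ctrl.move_ptp([*p,130],DT)
ctrl.move_straight([*p,46],120,f_stop=15)
ctrl.command_gripper(10,40)
s0=ctrl.state()["tcp_pos"]
for X in (-84,-88,-92,-96):
    p=tr(X,205)
    r=ctrl.move_straight([*p,46],25,f_stop=35)
    ctrl.dwell(0.1);s=ctrl.state();print(X,r,(s["tcp_pos"]-s0).round(1),s["wrist_force"].round(1),s["opening"])
    if r or abs(s["wrist_force"][0])>15: break
q=s["tcp_pos"];print(q)
ctrl.dwell(.2)
ctrl.command_gripper(50)
ctrl.move_straight([q[0],q[1],160],200)
ctrl.move_ptp([560,-10,430],[180,0,90])
snap("wrist","w4",s=1.5);print(ctrl.state()["t"])
E
```

```text
-84 True [-0.2  0.   0.1] [5.5 0.6 0.3] 19.046737414272375
[592.48327049 179.03921718  47.37080809]
13.7167
```

View pics/w4.png

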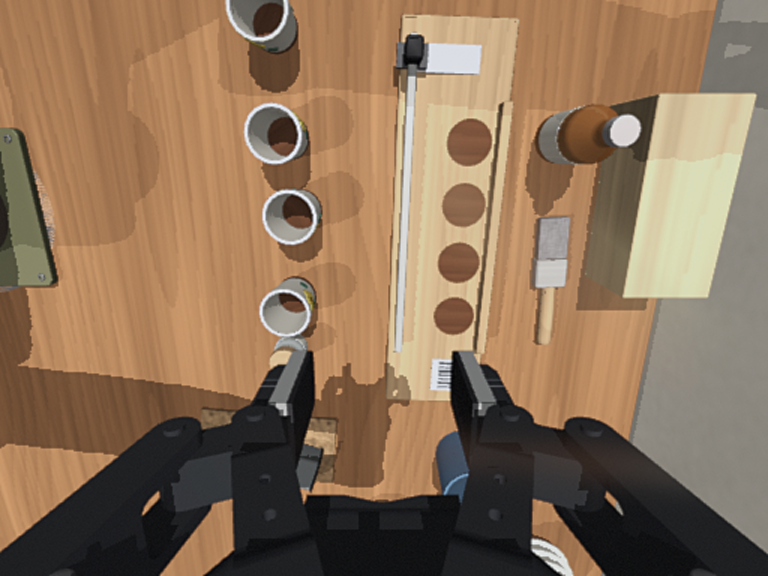

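```bash
python3 - <<'E'
from h import *
c=ctrl.camera("wrist")
im=c["pixels"]
import pickle
old=pickle.load(open("c1.pkl","rb"))
a=np.radians(YT)
for C in (old,c):
  o=C["pixels"]
  for v in (120,160,200):
    # find bar edges along row: print gray profile
    g=o[v,255:300].astype(int); print(v,g.tolist() if 0 else '', [int(x.sum()/3) for x in g])
def tl(p): 
    d=np.array(p)-TC;R=np.array([[np.cos(a),np.sin(a)],[-np.sin(a),np.cos(a)]]);return (R@d).round(1)
for v in (100,160,200):
  for u in (262,268,274,280,286,292): print(v,u,tl(onz(c,u,v,46)),end=' ')
  print()
E
```

```text
120  [143, 141, 138, 140, 147, 152, 148, 97, 166, 185, 186, 185, 186, 186, 184, 184, 182, 183, 186, 190, 190, 186, 185, 186, 186, 187, 186, 136, 111, 175, 215, 213, 210, 212, 160, 167, 166, 163, 163, 160, 165, 171, 179, 178, 177]
160  [137, 143, 144, 148, 148, 97, 144, 182, 184, 184, 184, 184, 181, 180, 182, 183, 184, 192, 193, 189, 187, 187, 188, 192, 189, 129, 104, 203, 211, 211, 212, 180, 171, 167, 165, 164, 163, 160, 156, 155, 168, 170, 176, 182, 182]
200  [138, 140, 141, 138, 92, 170, 185, 184, 185, 184, 181, 179, 181, 184, 184, 191, 193, 190, 188, 187, 185, 190, 191, 125, 176, 206, 207, 207, 200, 172, 166, 165, 162, 160, 158, 155, 171, 179, 180, 143, 102, 85, 81, 82, 85]
120  [150, 146, 144, 144, 149, 155, 156, 151, 147, 184, 192, 193, 134, 127, 212, 220, 219, 218, 199, 185, 184, 183, 179, 180, 181, 178, 177, 188, 192, 193, 193, 191, 188, 186, 188, 190, 186, 184, 183, 182, 181, 189, 189, 184, 183]
160  [139, 146, 147, 152, 154, 96, 91, 176, 191, 191, 189, 122, 204, 216, 218, 218, 188, 182, 186, 184, 179, 178, 179, 179, 194, 193, 195, 195, 190, 187, 185, 188, 190, 189, 186, 186, 184, 184, 181, 174, 173, 175, 181, 186, 186]
200  [143, 145, 145, 143, 90, 171, 192, 190, 191, 121, 193, 209, 213, 213, 175, 180, 185, 184, 181, 180, 177, 177, 182, 193, 193, 191, 186, 185, 186, 188, 187, 186, 185, 183, 182, 179, 173, 179, 187, 183, 145, 105, 89, 82, 85]
100 262 [-93.6 101.7] 100 268 [-83. 102.] 100 274 [-72.5 102.4] 100 280 [-61.9 102.7] 100 286 [-51.3 103. ] 100 292 [-40.8 103.4] 
160 262 [-89.4  -5.3] 160 268 [-78.1  -5. ] 160 274 [-66.9  -4.6] 160 280 [-55.6  -4.2] 160 286 [-44.3  -3.8] 160 292 [-33.1  -3.4] 
200 262 [-86.2 -84.5] 200 268 [-74.4 -84.2] 200 274 [-62.7 -83.7] 200 280 [-50.9 -83.3] 200 286 [-39.2 -83. ] 200 292 [-27.4 -82.6]
```

```bash
cat >> h.py <<'E'
def overlay(c,cups,name,crop=None,s=2,zb=0,r=((32,75),(27,0))):
    im=cv2.resize(c["pixels"][:,:,::-1],None,fx=s,fy=s,interpolation=cv2.INTER_CUBIC)
    t=np.linspace(0,2*np.pi,60)
    for x,y in cups:
        for R,z in r:
            pts=np.array([proj(c,[x+R*np.cos(a),y+R*np.sin(a),z+zb]) for a in t])
            cv2.polylines(im,[((pts+.5)*s-.5).round().astype(int)],True,(0,0,255),1)
    if crop: x0,y0,x1,y1=[int(k*s) for k in crop];im=im[y0:y1,x0:x1]
    cv2.imwrite(f"pics/{name}.png",im)
E
python3 - <<'E'
from h import *
c=ctrl.camera("wrist");cs=ctrl.camera("side")
cups=[(433,210),(440,92),(453,0),(439,-119)]
overlay(c,cups,"o1",(140,0,240,240),2.5)
overlay(cs,cups,"o2",(180,130,240,260),4)
a=cv2.imread("pics/o1.png");b=cv2.imread("pics/o2.png");h=max(a.shape[0],b.shape[0])
a,b=[cv2.copyMakeBorder(i,0,h-i.shape[0],0,0,cv2.BORDER_CONSTANT) for i in (a,b)];cv2.imwrite("pics/o12.png",np.hstack([a,b]))
E
```

```text
(no output)
```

View pics/o12.png

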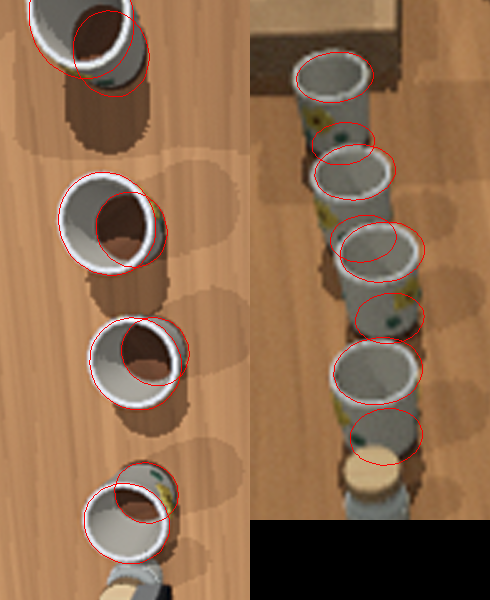

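```bash
cat >> h.py <<'E'
SEAT=[tr(0,y) for y in (-114,-38,38,114)]
def pick(x,y):
    ctrl.command_gripper(85,35)
    ctrl.move_ptp([x,y,150],DT)
    r=ctrl.move_straight([x,y,34],130,f_stop=20)
    print("down",r)
    ctrl.command_gripper(40,35)
    s=ctrl.state();print("grip",s["opening"],s["tcp_pos"])
    ctrl.move_straight([x,y,165],150)
    print("held",ctrl.state()["opening"],ctrl.state()["wrist_force"].round(1),ctrl.state()["t"])
def place(p):
    ctrl.move_ptp([p[0],p[1],165],DT)
    ctrl.move_straight([p[0],p[1],70],120)
    r=ctrl.move_straight([p[0],p[1],53.5],30,f_stop=10)
    s=ctrl.state();print("placed",r,s["tcp_pos"],s["wrist_force"].round(1))
    ctrl.dwell(.2)
    ctrl.command_gripper(82)
    ctrl.move_straight([p[0],p[1],165],150)
    print(ctrl.state()["t"])
E
python3 - <<'E'
from h import *
pick(439,-120)
snap("side","p1",(140,60,340,320),2.3)
E
```

```text
down False
grip 63.26880894757384 [ 439.40615801 -120.37740459   35.4437009 ]
held 63.43059775147161 [-0.8  0.9 -2. ] 17.95
```

View pics/p1.png

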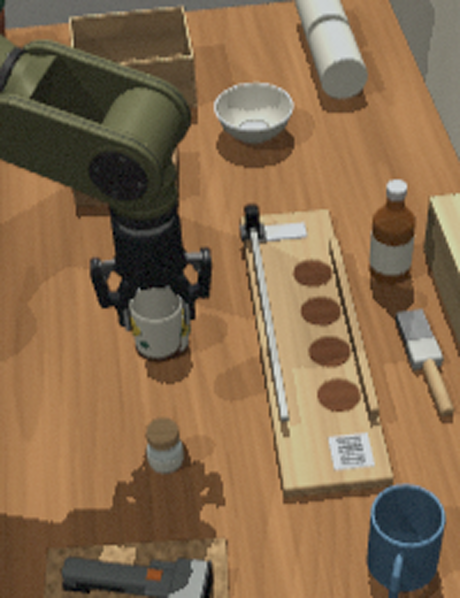

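```bash
python3 - <<'E'
from h import *
place(SEAT[0])
ctrl.move_ptp([560,-10,430],[180,0,90])
c=ctrl.camera("wrist");cs=ctrl.camera("side")
overlay(c,[SEAT[0]],"o1",(140,0,340,260),2,zb=20)
overlay(c,[(433,210),(440,92),(453,0)],"o1b",(140,0,340,260),2)
overlay(cs,[SEAT[0]],"o2",(180,130,300,260),4,zb=20)
a=cv2.imread("pics/o1.png");b=cv2.imread("pics/o2.png");h=max(a.shape[0],b.shape[0])
a,b=[cv2.copyMakeBorder(i,0,h-i.shape[0],0,0,cv2.BORDER_CONSTANT) for i in (a,b)];cv2.imwrite("pics/o12b.png",cv2.resize(np.hstack([a,b]),None,fx=.9,fy=.9))
E
```

```text
placed True [ 658.86345463 -142.49034675   55.56622329] [-0.2  0.7  4.4]
21.75
```

View pics/o12b.png

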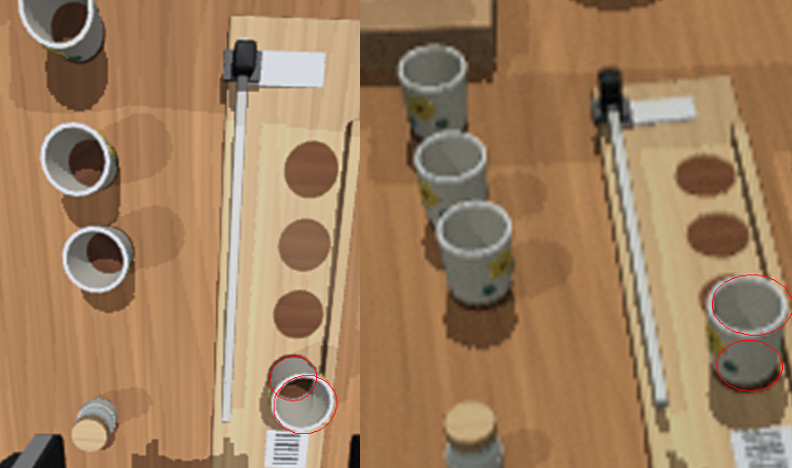

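View pics/o1b.png

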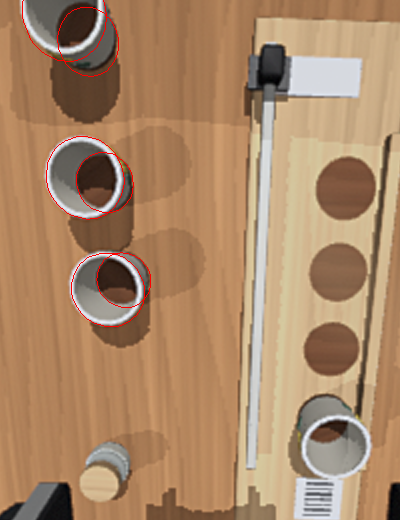

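```bash
python3 - <<'E'
from h import *
pick(453,-1);place(SEAT[1])
c=snap("side","q1",(140,60,340,320),2.3)
overlay(c,[(440,91),(433,209)],"q1o",(170,110,330,260),4)
E
```

```text
down False
grip 62.90298674479956 [453.38274929  -1.1231574   35.38488225]
held 62.376945167589604 [-0.7 -0.4 -1.7] 26.8167
placed True [661.26765708 -66.49100754  55.47973769] [-0.9  0.   4.7]
30.5667
```

View pics/q1o.png

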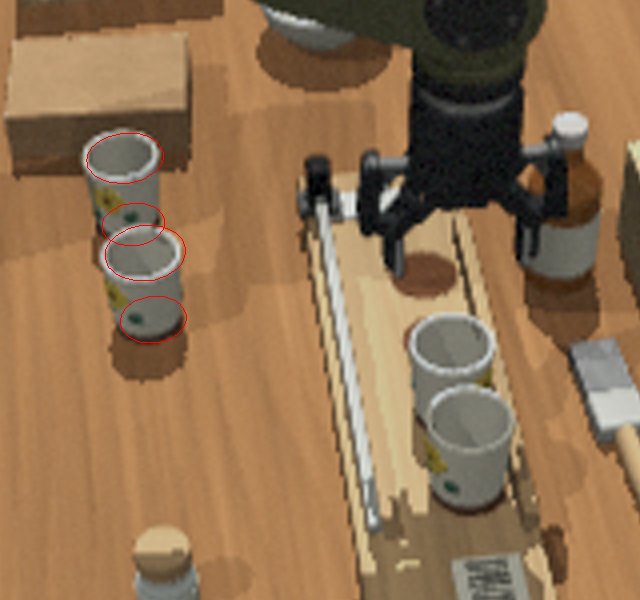

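```bash
python3 - <<'E'
from h import *
c=ctrl.camera("side")
print(onz(c,172,152,0),onz(c,217,152,0))
pick(440,91);place(SEAT[2])
c=ctrl.camera("side")
overlay(c,[(433,209)],"q2o",(170,110,330,260),4)
E
```

```text
[330.1 298.9] [488.1 271.5]
down False
grip 61.345318786261565 [440.6000299   91.10095719  35.13582151]
held 61.33532591840665 [-0.5 -0.1 -1.1] 34.35
placed True [663.60890426   9.44163783  55.24131353] [-0.1 -0.1  5.3]
38.175
```

View pics/q2o.png

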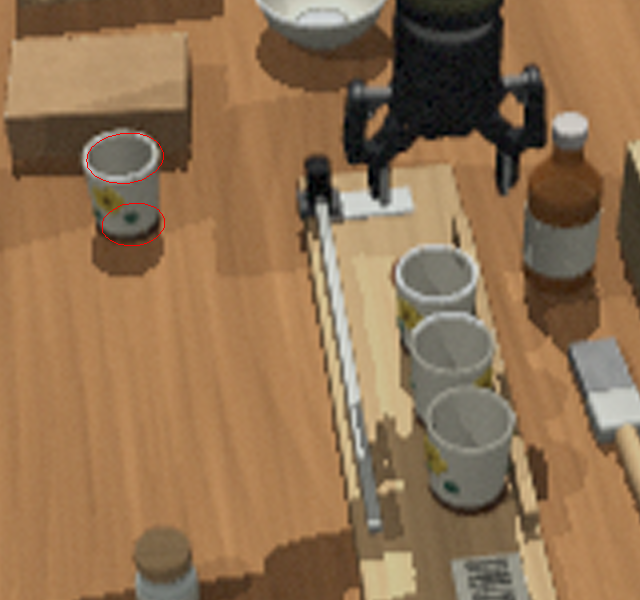

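```bash
python3 - <<'E'
from h import *
pick(432,208.5);place(SEAT[3])
ctrl.move_ptp([560,-10,430],[180,0,90])
c=ctrl.camera("wrist");cs=ctrl.camera("side")
overlay(c,SEAT,"r1",(220,0,380,280),2.5,zb=20)
overlay(cs,SEAT,"r2",(220,110,330,260),4,zb=20)
a=cv2.imread("pics/r1.png");b=cv2.imread("pics/r2.png");h=max(a.shape[0],b.shape[0])
a,b=[cv2.copyMakeBorder(i,0,h-i.shape[0],0,0,cv2.BORDER_CONSTANT) for i in (a,b)];cv2.imwrite("pics/r12.png",cv2.resize(np.hstack([a,b]),None,fx=.85,fy=.85))
E
```

```text
down False
grip 62.525237955361106 [432.57637631 208.88514712  35.50945733]
held 62.68580594508288 [ 0.3  0.  -2. ] 42.0167
placed True [666.0645659   85.50023217  55.6301188 ] [-0.4  0.4  4.1]
45.9167
```

View pics/r12.png

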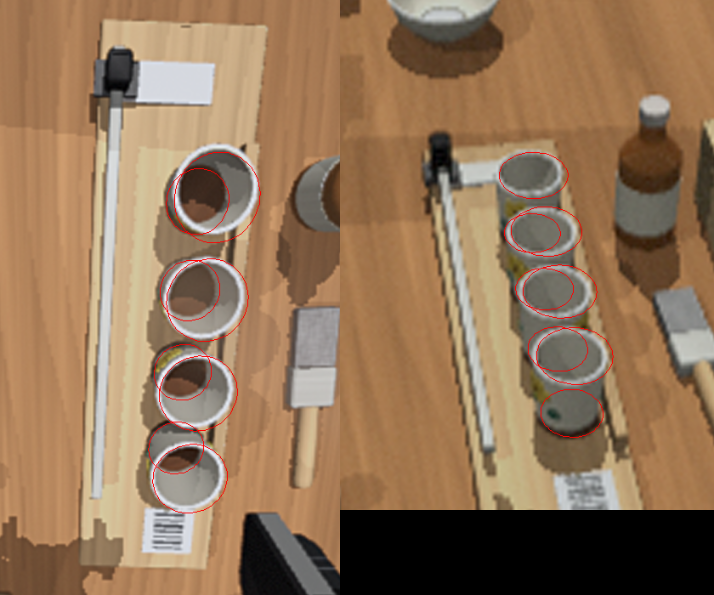

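```bash
python3 - <<'E'
from h import *
ctrl.move_ptp([600,-20,300],[180,0,90])
ctrl.dwell(.3)
c=ctrl.camera("wrist");cs=ctrl.camera("side")
overlay(c,SEAT,"t1",(150,0,400,280),2,zb=20)
overlay(cs,[SEAT[3]],"t2",(240,120,300,200),6,zb=20)
a=cv2.imread("pics/t1.png");b=cv2.imread("pics/t2.png");h=max(a.shape[0],b.shape[0])
a,b=[cv2.copyMakeBorder(i,0,h-i.shape[0],0,0,cv2.BORDER_CONSTANT) for i in (a,b)];cv2.imwrite("pics/t12.png",cv2.resize(np.hstack([a,b]),None,fx=.9,fy=.9))
E
```

```text
(no output)
```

View pics/t12.png

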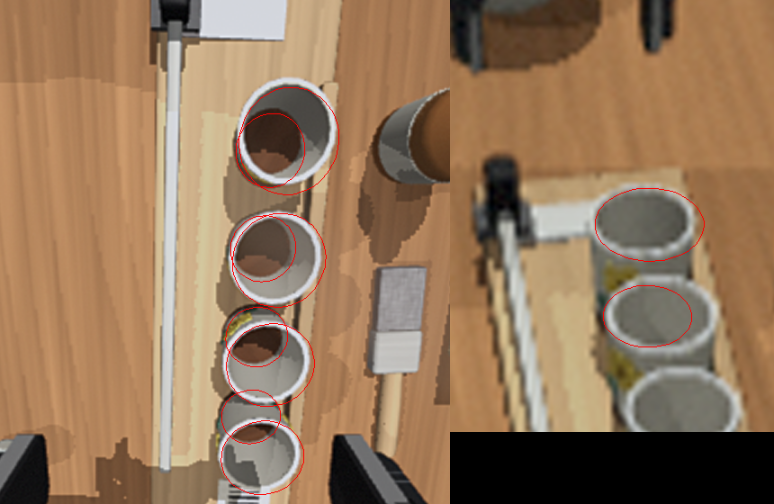

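```bash
python3 - <<'E'
from h import *
p=tr(-77,205)
ctrl.command_gripper(50,40)
ctrl.move_ptp([*p,140],DT)
ctrl.move_straight([*p,46],120,f_stop=15)
ctrl.command_gripper(10,40)
s0=ctrl.state()["tcp_pos"];print(ctrl.state()["opening"])
for X in range(-67,-27,3):
    p=tr(X,205)
    r=ctrl.move_straight([*p,46],30,f_stop=30)
    s=ctrl.state();print(X,r,(s["tcp_pos"]-s0).round(1),s["wrist_force"].round(1))
    if r or abs(s["wrist_force"][0])>22: break
ctrl.dwell(.3)
s=ctrl.state();print(s["tcp_pos"]-s0,s["wrist_force"].round(1))
q=s["tcp_pos"]
ctrl.command_gripper(50)
ctrl.move_straight([q[0],q[1],160],200)
ctrl.move_ptp([560,-10,430],[180,0,90])
c=ctrl.camera("wrist");cs=ctrl.camera("side")
overlay(c,SEAT,"r1",(220,0,380,280),2.5,zb=20)
overlay(cs,SEAT,"r2",(220,110,330,260),4,zb=20)
a=cv2.imread("pics/r1.png");b=cv2.imread("pics/r2.png");h=max(a.shape[0],b.shape[0])
a,b=[cv2.copyMakeBorder(i,0,h-i.shape[0],0,0,cv2.BORDER_CONSTANT) for i in (a,b)];cv2.imwrite("pics/u12.png",cv2.resize(np.hstack([a,b]),None,fx=.85,fy=.85))
snap("side","us",(140,60,370,384),1.8);print(ctrl.state()["t"])
E
```

```text
19.371367908847123
-67 False [10.2 -0.3  0. ] [-1.6 -0.2  4.8]
-64 False [13.1 -0.5  0. ] [-0.4 -0.9  5.9]
-61 False [16.1 -0.6  0. ] [-1.4 -0.7  5.2]
-58 False [19.1 -0.7  0. ] [-0.8 -0.5  6. ]
-55 False [22.  -0.7 -0. ] [-1.7 -0.8  5.4]
-52 False [25.  -0.8 -0. ] [-1.2 -0.6  5.4]
-49 False [28.1 -1.   0. ] [-0.6 -0.1  5.3]
-46 False [31.1 -1.1  0. ] [-1.3 -0.1  6.2]
-43 False [34.  -1.2  0. ] [-0.5 -1.1  5.7]
-40 False [37.1 -1.3  0. ] [-0.2 -0.3  5.2]
-37 False [39.7 -1.3 -0. ] [-2.  -1.6  7.5]
-34 False [39.8 -1.3 -0. ] [-15.3  -1.4  14.4]
-31 False [39.7 -1.4 -0.2] [-26.2  -1.9  21.2]
[39.71495919 -1.36380075 -0.19032767] [-26.   -1.7  21.3]
57.225
```

View pics/u12.png

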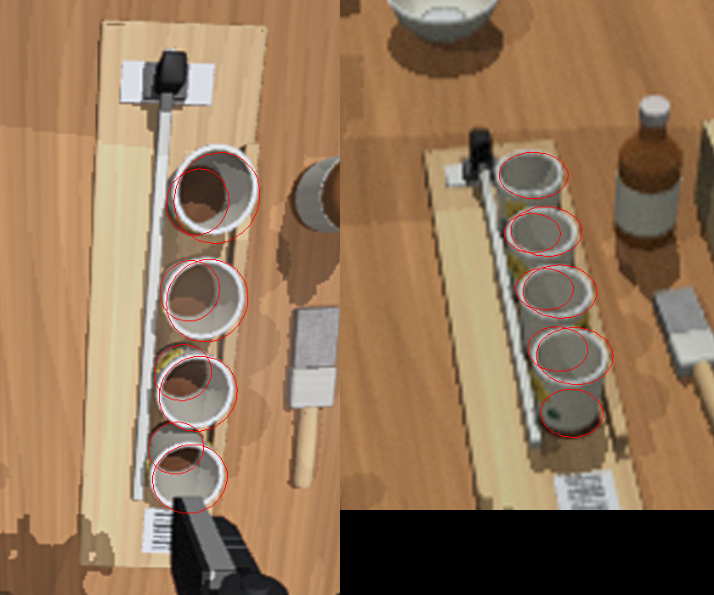

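View pics/us.png

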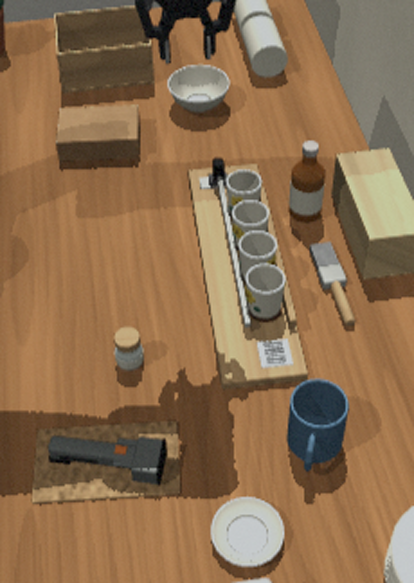

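```bash
python3 - <<'E'
from h import *
c=ctrl.camera("wrist");print("rim4",onz(c,322.6,90.3,95),"seat4",SEAT[3])
ctrl.command_gripper(60,40)
ctrl.move_ptp([400,-300,330],[180,0,90])
c=snap("wrist","v1",s=1.5)
import pickle;pickle.dump(c,open("cv.pkl","wb"))
for y in (-14,166):
    print(ctrl.inverse_kinematics([395,-386,12],[180,0,y]),ctrl.inverse_kinematics([593,-218,90],[180,0,y]))
E
```

```text
rim4 [667.3  89.8] seat4 [666.08082653  85.44374788]
[-4.99091484e+01  8.76172302e+00  1.15811419e+02 -2.54444375e-14
  5.54268583e+01  5.40908516e+01] [-2.50511908e+01  1.19094184e+01  1.03392283e+02 -2.54444375e-14
  6.46982990e+01  7.89488092e+01]
[ -49.90914838    8.76172302  115.8114187     0.           55.42685827
 -125.90914838] [ -25.05119083   11.9094184   103.39228263    0.           64.69829897
 -101.05119083]
```

View pics/v1.png

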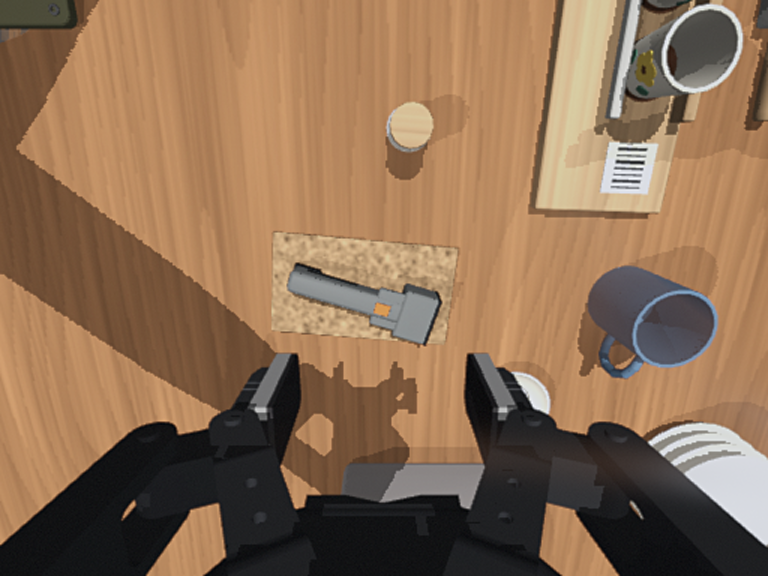

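```bash
python3 - <<'E'
from h import *
import pickle;c=pickle.load(open("cv.pkl","rb"))
for n,z,l in [("handle back",41,[(297,271),(289,290)]),("head",41,[(405,285),(438,293),(393,334),(426,345)]),("label",20,[(607,143),(657,146),(652,195),(603,190)]),("pad",5,[(274,232),(458,248),(443,342),(272,330)])]:
    P=[onz(c,u/1.5,v/1.5,z) for u,v in l];print(n,P,np.mean(P,0))
E
```

```text
handle back [array([ 312.1, -337.6]), array([ 302.3, -358.6])] [ 307.2 -348.1]
head [array([ 426.3, -353. ]), array([ 461.9, -362. ]), array([ 414. , -409.6]), array([ 450.9, -422.9])] [ 438.275 -386.875]
label [array([ 629.9, -209. ]), array([ 681.3, -211.8]), array([ 685.5, -260.6]), array([ 633.1, -255.5])] [ 657.45  -234.225]
pad [array([ 281.8, -302.3]), array([ 487.4, -320.4]), array([ 475.5, -435.6]), array([ 270.6, -420. ])] [ 378.825 -369.575]
```

```bash
cat >> h.py <<'E'
def scan_overlay(c,x,y,z,yaw,name,crop,s):
    im=cv2.resize(c["pixels"][:,:,::-1],None,fx=s,fy=s,interpolation=cv2.INTER_CUBIC)
    a=np.radians(yaw);R=np.array([[np.cos(a),-np.sin(a)],[np.sin(a),np.cos(a)]])
    for (x0,x1,w,z0,z1) in ((-80,45,13,6,36),(45,85,28,0,36)):
        for zz,col in ((z1,(0,0,255)),(z0,(255,0,0))):
            pts=[proj(c,[*(R@np.array(q)+[x,y]),z+zz]) for q in ((x0,-w),(x1,-w),(x1,w),(x0,w))]
            cv2.polylines(im,[((np.array(pts)+.5)*s-.5).round().astype(int)],True,col,1)
    x0,y0,x1,y1=[int(k*s) for k in crop];return im[y0:y1,x0:x1]
def hst(l,name):
    h=max(i.shape[0] for i in l);cv2.imwrite(f"pics/{name}.png",np.hstack([cv2.copyMakeBorder(i,0,h-i.shape[0],0,0,cv2.BORDER_CONSTANT) for i in l]))
E
python3 - <<'E'
from h import *
c=ctrl.camera("wrist");cs=ctrl.camera("side")
p=(379,-370,5,-15.5)
hst([scan_overlay(c,*p,"",(170,140,320,240),2.7),scan_overlay(cs,*p,"",(145,280,250,350),3.6)],"x1")
E
```

```text
(no output)
```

View pics/x1.png

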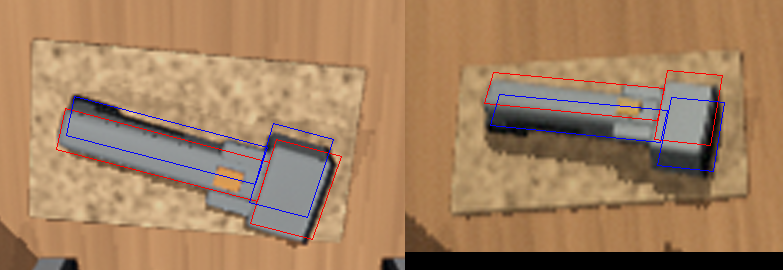

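```bash
python3 - <<'E'
from h import *
O=[180,0,-15.5]
x,y=379,-371
ctrl.command_gripper(70,40)
ctrl.move_ptp([x,y,140],O)
r=ctrl.move_straight([x,y,14],100,f_stop=15);print(r)
ctrl.command_gripper(10,40)
s=ctrl.state();print(s["opening"],s["tcp_pos"],s["t"])
snap("side","y1",(140,230,300,350),4)
E
```

```text
False
25.51734385381995 [ 379.34750473 -371.53465701   14.6582707 ] 62.6583
```

View pics/y1.png

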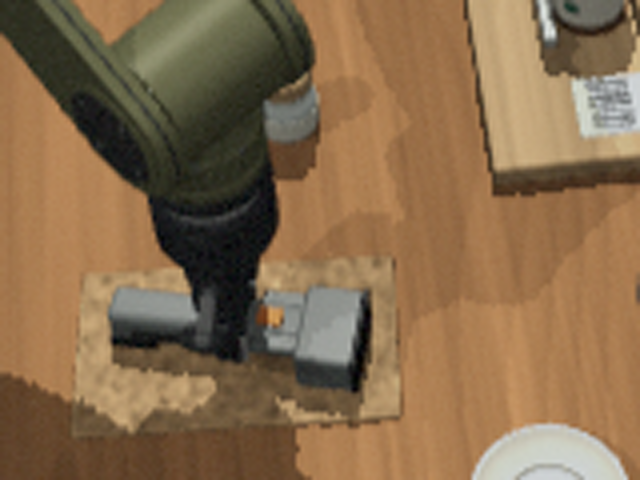

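```bash
python3 - <<'E'
from h import *
O=[180,0,-15.5]
q=ctrl.state()["tcp_pos"]
ctrl.move_straight([q[0],q[1],200],120,)
O2=[180,0,-3]
a=np.radians(-3)
p=[656.8-65*np.cos(a),-234.5-65*np.sin(a)]
ctrl.move_ptp([*p,200],O2)
ctrl.move_straight([*p,117],80)
ctrl.dwell(.3)
print(ctrl.state()["opening"],ctrl.state()["tcp_pos"])
cs=ctrl.camera("side");cc=ctrl.camera("scene")
t=ctrl.state()["tcp_pos"];z=t[2]-9.7
hst([scan_overlay(cs,t[0],t[1],z,-3,"",(190,200,310,300),3.2),scan_overlay(cc,t[0],t[1],z,-3,"",(130,170,260,270),3)],"z1")
cv2.imwrite("pics/z2.png",cv2.resize(cs["pixels"][200:320,180:330,::-1],None,fx=5,fy=5))
E
```

```text
25.169893237828624 [ 592.06678229 -231.16933906  117.40639784]
```

View pics/z1.png

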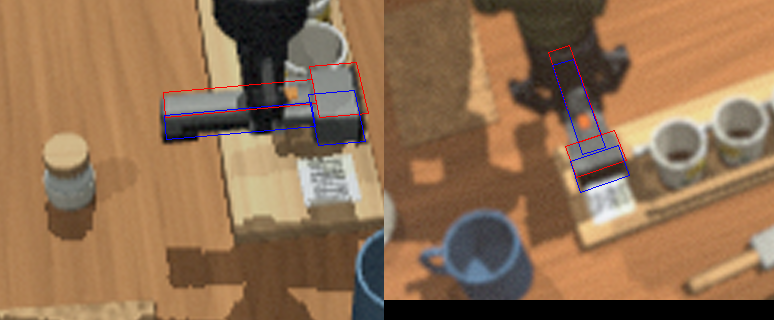

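View pics/z2.png

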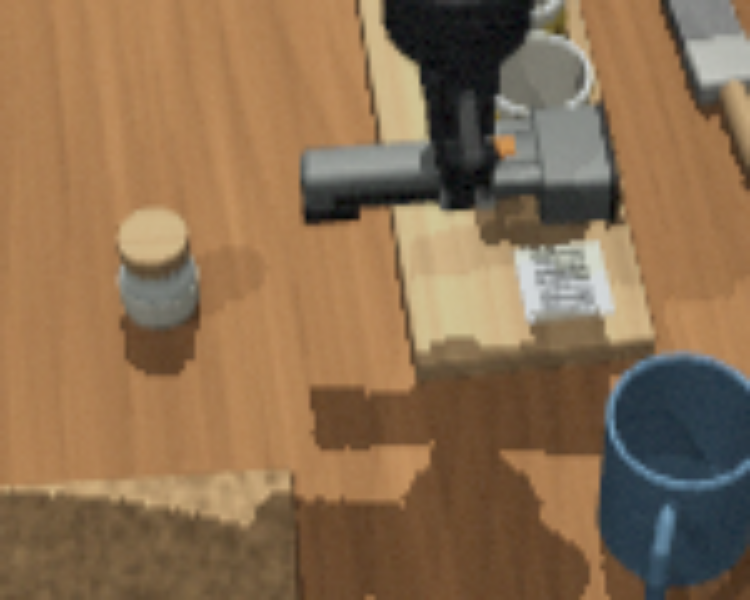

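```bash
python3 - <<'E'
from h import *
ctrl.dwell(2.5);print(ctrl.state()["opening"],ctrl.state()["t"])
t=ctrl.state()["tcp_pos"]
ctrl.move_straight([t[0],t[1],200],100)
O=[180,0,-12]
ctrl.move_ptp([379,-371,140],O)
ctrl.move_straight([379,-371,30],100)
r=ctrl.move_straight([379,-371,14],25,f_stop=8)
s=ctrl.state();print(r,s["tcp_pos"],s["wrist_force"].round(1))
ctrl.command_gripper(60)
ctrl.move_straight([379,-371,150],100)
ctrl.move_ptp([400,-300,330],[180,0,90])
ctrl.dwell(.3)
snap("wrist","e1",s=1.5);snap("side","e2",(140,60,370,384),1.8);print(ctrl.state()["t"])
E
```

```text
25.086954454829492 69.4917
True [ 378.76652445 -370.75502308   14.69509007] [0.1 0.3 3.6]
77.1583
```

View pics/e1.png

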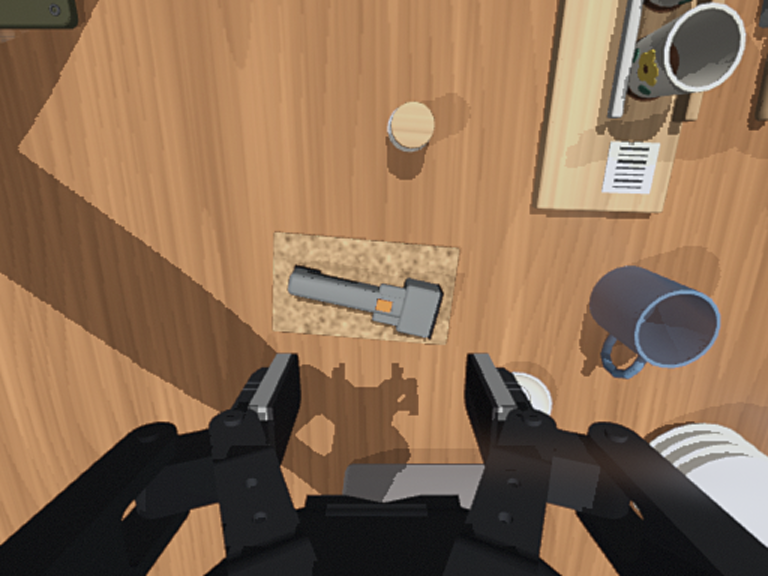

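View pics/e2.png

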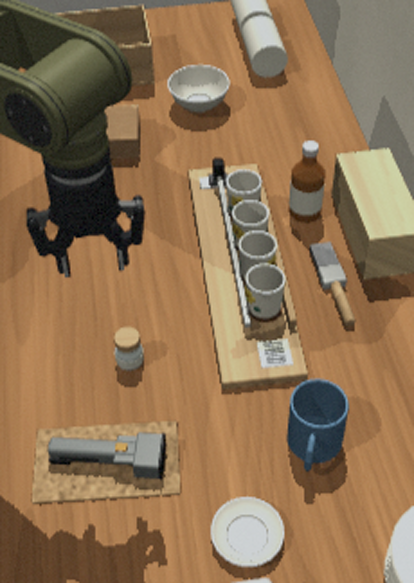

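```bash
python3 - <<'E'
from h import *
c=ctrl.camera("side");overlay(c,SEAT,"f1",(220,110,330,260),4,zb=20)
ctrl.hand_in();print(ctrl.state()["t"])
E
```

```text
the job is handed in; nothing more can be done
the job is handed in; nothing more can be done
```

I did every step in order and handed the job in at about 77 s of the 208 s allowed.

- **Lock:** I pulled it to its open stop, then pushed it home once all four tumblers stood on seats 1–4. It was not fully home at the start: the bar's picture position put it about 12 mm out. My first pull moved it 29.8 mm and ended on the force limit. A second slow pull met over 30 N within 0.2 mm, so I took that as the stop. The push home travelled 39.7 mm and ended against the home stop at about 26 N.
- **Tumblers:** Before handing in, all four stood upright in the locked row. The one on seat 4 sits about 4–5 mm towards the grip. The others were within about 2 mm (the limit is 12 mm).
- **Scan:** I held the scanner level, with its window about 88 mm above the label, for about 2.8 s. The model outline lined up with it in both fixed cameras.
- **Scanner return:** It lies flat on its pad, window down, near the pad's centre.
- **Bystanders:** The jar, mug, bowl, bottle, brush and saucer look unmoved in the last pictures, and I saw no object knocked aside.

**Disagreement between cameras:** the side camera put points 2–10 mm further towards -y than the wrist camera. I relied mainly on the wrist camera. The last side overlay, drawn as I handed in, was saved but I did not view it.

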